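# Set the molars right way up in the waiting-room rack

### The arm

A 6-joint arm with a two-finger parallel gripper is mounted at the origin on the work surface. World frame = base frame: x ahead of the robot, y to its left, z up, the work surface at z = 0. Lengths are in m, angles in rad, forces in N, time in s.
With the tool pointing down it reaches from about 0.375 to 0.75 m from the base axis. Payload 9 kg.
Tool frame: the origin (TCP) lies at the very end of the fingers, on their centre line; the grasp point (between the pads) lies grip_point_offset behind it (grip_point_offset is the distance from the TCP to the grasp point, in m); z points along the fingers, y is the line along which they close (so a half turn about z gives the same grasp; the last joint's range is limited). The gripper opens to 85 mm and grips with 20 to 120 N. Pads are 22 mm wide; open, the fingers measure 114 mm over their backs; the gripper's body (76 mm by 85 mm) begins 54 mm behind the grasp point. The pads swing forward as they close: fully open they stand 13 mm farther back than shut.
Start: joints at [0.914, 0.104, 0.097, 1.564, 0, 1.353], TCP at [0.255, 0.543, 0.231] pointing down, gripper open.
Joint ranges: [-2.99, 2.99], [-0.84, 1.86], [-1.1, 1.16], [-1.84, 2.11], [-1.51, 1.56], [-3.14, 3.14]. Speed limits (rad/s): [2.22, 2.22, 2.57, 3.14, 3.14, 3.14].

### API

Orientations are given as [roll, pitch, yaw] about the fixed x, y, z axes, in that order (R = Rz(yaw) Ry(pitch) Rx(roll)).
In Python, from rig import * gives the robot as it stands.
- The arm moves only by the tool drive_tool, never from a script. Its argument "deltas" is a list of rows, each an object with "grip": the finger opening in m, from 0 to 0.0854; "translation": the shift along the tool's x, y, z in m, a list of three; "angular": the turn, a rotation vector about the tool's x, y, z in degrees, a list of three. A call has 1 to 20 rows; each row is the pose to reach, as a shift and turn from the pose commanded when the call began, along the tool's axes at that moment; what a row does not reach only later rows make up. A row lasts 1/10 s, in which the tool goes at most 50 mm and 8.59 degrees, less where a joint would pass 70% of its speed; a pose out of reach is approached as far as the arm can. A call with a gripper value outside its range is refused whole. The fingers move at their own pace and stop on an object; the grip force is fixed at half the most. Time passes only in rows, so rows that repeat a pose let the fingers close. It gives the time, the measured TCP pose, the force, the opening and the grip force at its end, in the units of the state.
- state(): the state, without advancing time (a new reading comes with each control period).
- grab_frame(name): name is "side" or "top" or "wrist"; returns (picture, depth): 384x512x3 uint8, red, green, blue; 384x512 float32, m along the optical axis (not along the pixel's ray), 0 where there is no reading.
- get_calibration(name): a dict with "camera_matrix" (3x3 intrinsics, pixels), "k1" (the pictures are not rectified: a ray, as slopes to the right and down, at radius r is drawn at 1 + k1 r^2 times it, then the intrinsics apply), "world_from_camera" (4x4, takes a point from camera to world coordinates). Camera axes: x right, y down, z forward; pixel columns grow to the right and rows downward; lengths in m; the calibration is good to about 2 mm. A picture is of the moment at which its call begins: read the wrist's pose just before it. get_calibration takes no time and is no camera call; for the wrist camera it gives the pose at the moment of the call.
- job_done(): hands the job in; it is judged then, once.
The state is a dict: "clock": time; "q": joint angles; "dq": joint speeds; "joint_efforts": joint torques, N m; "tcp_pos": TCP position; "orientation": TCP orientation; "contact_force": force on the tool from outside, world axes, zero at the start; "torque": the same for the moment, N m; "grip_width": finger opening in m; "grip_force": force on a finger pad.
Only numpy, scipy, OpenCV 4.12 (cv2) and the standard library are available. Lean on these libraries where they do the work, as an engineer would, in place of code of your own. Each camera call takes 0.05 s, during which the arm holds its last target. There are 200 camera calls.

### The job

Tidy the tooth puzzle: turn the blue molar, which is the wrong way round in its bay, and fetch the yellow one from the shelf, so that each lies flat in the bay whose ledge has its colour, with its roots pointing down the slope, astride the tongue and resting on the ledge, like the green and red ones. Leave the green and red molars, the piggy bank and the telephone handset where they are.

Things in the scene. Friction and masses are not known exactly. Their poses are not given: they have to be found in the camera images.
- rack: Fixed pine rack like a lectern, 270 mm wide: a board sloping at 35 deg (0.61 rad), facing away from the robot (low edge on the far side), with four bays 64 mm apart, in varying order. Origin on the table below the middle of the row; x points uphill (level), y along the row. Friction can hold a released molar: do not count on it sliding down to the ledge.
- bay_blue: The blue bay (fixed): a plain wood floor 84 x 60 mm on the slope with a blue ledge and tongue at its low end, no side walls. x points up the slope, y across, z out of the face. Origin: on the floor, 70 mm above the table, where a properly seated molar's origin lies.
- bay_blue_ledge (a point): Foot of the ledge of the blue bay, 42 mm down the slope from the bay's origin. The painted ledge (12 mm high, 8 mm thick) closes the low end; from its middle a painted tongue, 10 mm wide and 10 mm high, runs 23 mm up the floor to a round end. A seated molar's roots straddle the tongue and rest on the ledge.
- bay_yellow: The yellow bay (fixed): a plain wood floor 84 x 60 mm on the slope with a yellow ledge and tongue at its low end, no side walls. x points up the slope, y across, z out of the face. Origin: on the floor, 70 mm above the table, where a properly seated molar's origin lies.
- bay_yellow_ledge (a point): Foot of the ledge of the yellow bay, 42 mm down the slope from the bay's origin. The painted ledge (12 mm high, 8 mm thick) closes the low end; from its middle a painted tongue, 10 mm wide and 10 mm high, runs 23 mm up the floor to a round end. A seated molar's roots straddle the tongue and rest on the ledge.
- bay_green: The green bay (fixed): a plain wood floor 84 x 60 mm on the slope with a green ledge and tongue at its low end, no side walls. x points up the slope, y across, z out of the face. Origin: on the floor, 70 mm above the table, where a properly seated molar's origin lies.
- bay_green_ledge (a point): Foot of the ledge of the green bay, 42 mm down the slope from the bay's origin. The painted ledge (12 mm high, 8 mm thick) closes the low end; from its middle a painted tongue, 10 mm wide and 10 mm high, runs 23 mm up the floor to a round end. A seated molar's roots straddle the tongue and rest on the ledge.
- bay_red: The red bay (fixed): a plain wood floor 84 x 60 mm on the slope with a red ledge and tongue at its low end, no side walls. x points up the slope, y across, z out of the face. Origin: on the floor, 70 mm above the table, where a properly seated molar's origin lies.
- bay_red_ledge (a point): Foot of the ledge of the red bay, 42 mm down the slope from the bay's origin. The painted ledge (12 mm high, 8 mm thick) closes the low end; from its middle a painted tongue, 10 mm wide and 10 mm high, runs 23 mm up the floor to a round end. A seated molar's roots straddle the tongue and rest on the ledge.
- molar_blue: Blue wooden molar, 65 x 44 x 16 mm, about 50 g, with a square pine knob 20 x 20 mm, from 16 to 38 mm above the underside, sides along x and y. Origin: on the underside, under the knob's centre. x points to the crown, z out of the knob face. Starts in its own bay the wrong way round: roots pointing up the slope, white cusps down against the tongue.
- molar_blue_crown (a point): Point on the underside of the blue molar, 20 mm from its origin towards the crown. The crown's two round white cusps end 23 mm from the origin; the two roots, the other way, end 42 mm from it, each 14 mm wide, with a 16 mm gap between them that reaches in to 16 mm from the origin.
- molar_yellow: Yellow wooden molar, 65 x 44 x 16 mm, about 50 g, with a square pine knob 20 x 20 mm, from 16 to 38 mm above the underside, sides along x and y. Origin: on the underside, under the knob's centre. x points to the crown, z out of the knob face. Starts lying flat, knob up, loose on the grey shelf to the left of the rack, turned any way. Its bay is empty.
- molar_yellow_crown (a point): Point on the underside of the yellow molar, 20 mm from its origin towards the crown. The crown's two round white cusps end 23 mm from the origin; the two roots, the other way, end 42 mm from it, each 14 mm wide, with a 16 mm gap between them that reaches in to 16 mm from the origin.
- molar_green: Green wooden molar, 65 x 44 x 16 mm, about 50 g, with a square pine knob 20 x 20 mm, from 16 to 38 mm above the underside, sides along x and y. Origin: on the underside, under the knob's centre. x points to the crown, z out of the knob face. Already seated properly in its bay.
- molar_green_crown (a point): Point on the underside of the green molar, 20 mm from its origin towards the crown. The crown's two round white cusps end 23 mm from the origin; the two roots, the other way, end 42 mm from it, each 14 mm wide, with a 16 mm gap between them that reaches in to 16 mm from the origin.
- molar_red: Red wooden molar, 65 x 44 x 16 mm, about 50 g, with a square pine knob 20 x 20 mm, from 16 to 38 mm above the underside, sides along x and y. Origin: on the underside, under the knob's centre. x points to the crown, z out of the knob face. Already seated properly in its bay.
- molar_red_crown (a point): Point on the underside of the red molar, 20 mm from its origin towards the crown. The crown's two round white cusps end 23 mm from the origin; the two roots, the other way, end 42 mm from it, each 14 mm wide, with a 16 mm gap between them that reaches in to 16 mm from the origin.
- piggy_bank: Cream ceramic piggy bank, 112 mm long, 80 mm wide, 95 mm tall, 0.45 kg, origin under its middle, snout to its -x. To be left alone.
- handset: Red plastic telephone handset lying with ear and mouth cups down, 204 mm long along its x, 54 mm wide, 46 mm tall, origin under its middle. To be left alone.
Things that resemble listed ones, but are neither listed nor needed, are in the scene too. Leave any pink or purple look-alike of the molar_red alone.

How it is judged:
At the end, for the whole second after the job is handed in: All four molars lie at rest, flat (within 3 mm at the origin, 4 mm at the crown point) in the bay of their own colour, knob outwards, crown up the slope, roots within 4 mm of resting on the ledge, the molar's origin within 5 mm and its crown point within 8 mm of the bay's middle line (x of molar_blue in the frame of bay_blue between -0.004 and 0.004 m and y of molar_blue in the frame of bay_blue between -0.005 and 0.005 m and z of molar_blue in the frame of bay_blue between -0.003 and 0.003 m and y of molar_blue_crown in the frame of bay_blue between -0.008 and 0.008 m and z of molar_blue_crown in the frame of bay_blue between -0.004 and 0.004 m and x of molar_blue_crown in the frame of bay_blue above 0.014 m and linear speed of each of molar_blue, molar_yellow, molar_green, molar_red below 0.01 m/s and x of molar_yellow in the frame of bay_yellow between -0.004 and 0.004 m and y of molar_yellow in the frame of bay_yellow between -0.005 and 0.005 m and z of molar_yellow in the frame of bay_yellow between -0.003 and 0.003 m and y of molar_yellow_crown in the frame of bay_yellow between -0.008 and 0.008 m and z of molar_yellow_crown in the frame of bay_yellow between -0.004 and 0.004 m and x of molar_yellow_crown in the frame of bay_yellow above 0.014 m and x of molar_green in the frame of bay_green between -0.004 and 0.004 m and y of molar_green in the frame of bay_green between -0.005 and 0.005 m and z of molar_green in the frame of bay_green between -0.003 and 0.003 m and y of molar_green_crown in the frame of bay_green between -0.008 and 0.008 m and z of molar_green_crown in the frame of bay_green between -0.004 and 0.004 m and x of molar_green_crown in the frame of bay_green above 0.014 m and x of molar_red in the frame of bay_red between -0.004 and 0.004 m and y of molar_red in the frame of bay_red between -0.005 and 0.005 m and z of molar_red in the frame of bay_red between -0.003 and 0.003 m and y of molar_red_crown in the frame of bay_red between -0.008 and 0.008 m and z of molar_red_crown in the frame of bay_red between -0.004 and 0.004 m and x of molar_red_crown in the frame of bay_red above 0.014 m); the robot touches nothing.
It fails at once if the piggy bank is shifted by more than 20 mm (distance of piggy_bank from where it was at the start of the episode above 0.02 m).
It fails at once if the telephone handset is shifted by more than 20 mm (distance of handset from where it was at the start of the episode above 0.02 m).
It fails at once if the green molar is shifted by more than 20 mm (distance of molar_green from where it was at the start of the episode above 0.02 m).
It fails at once if the red molar is shifted by more than 20 mm (distance of molar_red from where it was at the start of the episode above 0.02 m).
It also fails if it takes over 61 s, if anything falls off the work surface, if the arm or the gripper's body presses on something with over 40 N, if the wrist force passes 120 N, or if a joint passes its speed limit or range.

## Working session

There is one attempt and no reset: what is moved stays moved. The work goes in short steps, Python scripts to look and compute and a tool call to move; the robot and the scene stay as the last step left them, time stands still between calls to the robot, and variables do not carry over. Pictures are saved under pics/ and viewed, at most 10 in all, crops included, and the job is handed in when it is done.

Besides the shell and the picture viewer there is one more tool, called after "Request:" as name(argument=value, ...), one argument or row to a line, values as JSON. drive_tool: Moves the arm, as the interface text tells. Its arguments: {"type":"object","properties":{"deltas":{"type":"array","items":{"type":"object","properties":{"grip":{"type":"number"},"translation":{"type":"array","items":{"type":"number"}},"angular":{"type":"array","items":{"type":"number"}}}}}},"required":["deltas"]}

```bash
mkdir -p pics; ls
cat > h.py <<'E'
from rig import *
import numpy as np, cv2
from scipy.spatial.transform import Rotation as R
def pts(cal,d,uv=None):
    K=np.array(cal["camera_matrix"]);k=cal["k1"];T=np.array(cal["world_from_camera"])
    if uv is None:
        v,u=np.mgrid[:d.shape[0],:d.shape[1]];uv=np.stack([u,v],-1).reshape(-1,2);z=d.reshape(-1)
    else:
        uv=np.array(uv,float);z=np.array([np.median(d[int(b)-1:int(b)+2,int(a)-1:int(a)+2]) for a,b in uv])
    s=cv2.undistortPoints(uv.reshape(-1,1,2).astype(np.float64),K,np.array([k,0,0,0,0.])).reshape(-1,2)
    P=np.c_[s*z[:,None],z]
    return P@T[:3,:3].T+T[:3,3]
def load(n):
    import pickle;return pickle.load(open(f'pics/{n}.pkl','rb'))
def snap(name,tag):
    import pickle
    cal=get_calibration(name);p,d=grab_frame(name)
    pickle.dump((cal,p,d),open(f'pics/{tag}.pkl','wb'));cv2.imwrite(f'pics/{tag}.png',p[:,:,::-1]);return cal,p,d
E
python3 - <<'E'
from h import *
print(state(), [k for k in globals() if 'offset' in k], globals().get('grip_point_offset'))
a=snap('top','top0')[1];b=snap('side','side0')[1]
for n in('top','side'):
    c=get_calibration(n);print(n,np.round(c["world_from_camera"],3).tolist(),c["k1"],np.round(c["camera_matrix"],1).tolist())
cv2.imwrite('pics/top0b.png',cv2.resize(a[:,:,::-1],(800,600),interpolation=cv2.INTER_CUBIC))
cv2.imwrite('pics/side0b.png',cv2.resize(b[:,:,::-1],(800,600),interpolation=cv2.INTER_CUBIC))
E
```

```text
pics
{'clock': 0.0, 'q': array([ 9.14279431e-01,  1.04690276e-01,  9.64665707e-02,  1.56391172e+00,
       -1.63233163e-05,  1.35306064e+00]), 'dq': array([ 0.00012622,  0.00064142, -0.00100753,  0.00083397,  0.00179242,
        0.00068232]), 'joint_efforts': array([ 1.65544716e-04, -5.56926334e+01,  5.03652692e+01,  1.67232292e-02,
       -4.33075693e-04,  1.42511487e-05]), 'tcp_pos': array([0.25470513, 0.54287964, 0.23052613]), 'orientation': array([-3.14028165e+00, -2.73332161e-04,  2.70281128e+00]), 'contact_force': array([ 0.64621362,  0.22953807, -0.46694842]), 'torque': array([ 0.00866883,  0.00046841, -0.02468627]), 'grip_force': 0.0, 'grip_width': 0.0854320213978626} ['grip_point_offset'] 0.0187
top [[-0.029, -0.997, 0.071, 0.53], [-1.0, 0.029, 0.001, -0.038], [-0.003, -0.071, -0.997, 0.95], [0.0, 0.0, 0.0, 1.0]] -0.06940838241768067 [[357.2, 0.0, 258.9], [0.0, 357.2, 188.3], [0.0, 0.0, 1.0]]
side [[0.983, -0.137, 0.125, 0.45], [-0.184, -0.661, 0.727, -0.955], [-0.017, -0.737, -0.675, 0.914], [0.0, 0.0, 0.0, 1.0]] -0.10391156175846172 [[447.5, 0.0, 257.3], [0.0, 447.5, 198.0], [0.0, 0.0, 1.0]]
```

View pics/top0b.png

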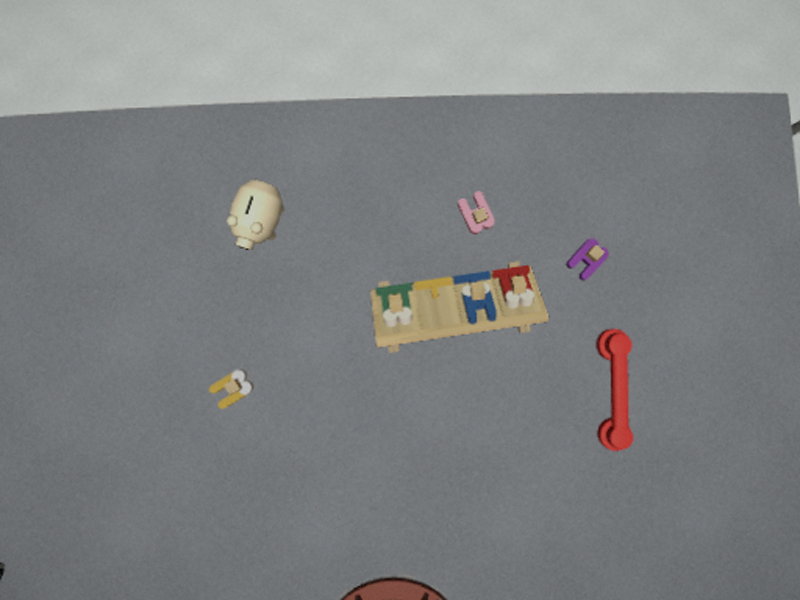

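View pics/side0b.png

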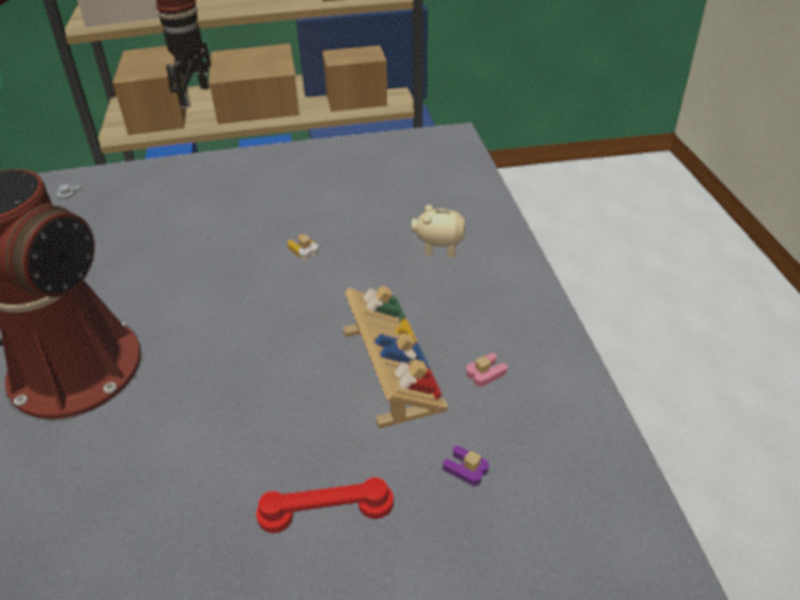

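The top view shows the rack row from left to right: green (395,305), yellow bay empty (438,300), blue wrong way round (480,300) and red (518,290). The yellow molar is at (231,388), crown to the right. The pink (478,212) and purple (590,258) ones are look-alikes to leave alone. The side view agrees.

Run:
```python
from h import *
c,p,d=load('top0')
s=512/800
P=lambda l:np.round(pts(c,d,np.array(l)*s),4).tolist()
print('yel knob,crown,root,shelf around',P([(231,386),(240,377),(214,389),(224,404),(231,410),(250,400),(200,385),(231,360)]))
print('bare table',P([(150,400),(300,450)]))
print('rack empty bay',P([(432,300),(437,315),(441,325),(450,310)]))
print('knobs g b r',P([(397,304),(478,290),(519,284)]))
a=cv2.resize(p[150:240,225:360,::-1],None,fx=5.9,fy=5.9,interpolation=cv2.INTER_CUBIC)
cv2.imwrite('pics/toprack.png',a)
# plane fit of slope: pts in rack region
X=pts(c,d).reshape(384,512,3)
m=X[150:240,225:360].reshape(-1,3); w=X[170:220,272:288].reshape(-1,3)
print('zmax yellow region',np.round(X[225:272,125:170,2].max(),4), np.round(np.median(X[225:272,125:135,2]),4))
```

```text
yel knob,crown,root,shelf around [[0.4527, 0.2508, 0.0367], [0.4657, 0.2417, 0.0167], [0.4464, 0.287, 0.0143], [0.4211, 0.27, 0.015], [0.4089, 0.2632, -0.0006], [0.4251, 0.2305, -0.0015], [0.4523, 0.3166, -0.0011], [0.4937, 0.2623, -0.0013]]
bare table [[0.4282, 0.4055, -0.0025], [0.3393, 0.1464, -0.0]]
rack empty bay [[0.5829, -0.0812, 0.0599], [0.5581, -0.0874, 0.0769], [0.5422, -0.0925, 0.0869], [0.5655, -0.1084, 0.0728]]
knobs g b r [[0.5757, -0.0257, 0.1041], [0.5935, -0.1497, 0.1031], [0.6009, -0.2129, 0.1027]]
zmax yellow region 0.9502 -0.0008
```

View pics/toprack.png

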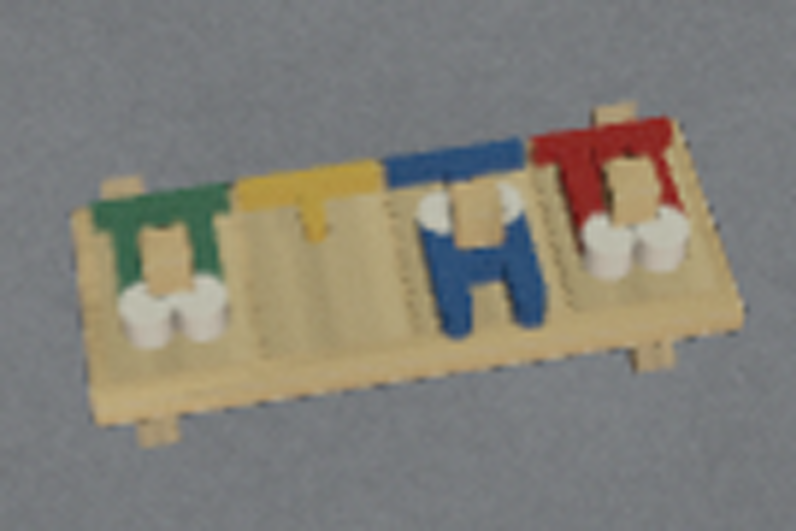

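```bash
cat >> h.py <<'E'
def delta(pos,Rt):
    s=state();R0=R.from_euler('xyz',s['orientation'])
    t=R0.inv().apply(np.array(pos)-s['tcp_pos']); r=(R0.inv()*Rt).as_rotvec(degrees=True)
    print('delta t',np.round(t,4).tolist(),'rot',np.round(r,2).tolist(),'rows>=',max(np.linalg.norm(t)/.05,np.linalg.norm(r)/8.59))
def rst(clock=True):
    s=state();print('t',s['clock'],'p',s['tcp_pos'].round(4),'rpy',np.degrees(s['orientation']).round(2),'F',s['contact_force'].round(1),'w',round(s['grip_width'],4),'gf',s['grip_force'],'q',s['q'].round(2))
E
python3 - <<'E'
from h import *
s=state();R0=R.from_euler('xyz',s['orientation']);c=get_calibration('wrist');T=np.array(c['world_from_camera'])
print('cam in tool', R0.inv().apply(T[:3,3]-s['tcp_pos']).round(4)); print((R0.inv().as_matrix()@T[:3,:3]).round(3)); print(c['camera_matrix'],c['k1'])
delta([0.44,0.26,0.22],R.from_euler('xyz',[np.pi,0,np.radians(-60)]))
E
```

```text
cam in tool [ 0.0708 -0.0009 -0.143 ]
[[ 0.    -0.959 -0.282]
 [ 1.     0.    -0.   ]
 [ 0.    -0.282  0.959]]
[[311.78417414   0.         252.58518893]
 [  0.         311.78417414 194.90309228]
 [  0.           0.           1.        ]] -0.06593916997190004
delta t [-0.2879, -0.1774, 0.0107] rot [-0.01, -0.09, -145.14] rows>= 16.896640197881784
```

Request:
drive_tool(
  deltas=[
    {"translation":[-0.288,-0.177,0.01],"angular":[0,0,-50],"grip":0.05},
    {"translation":[-0.288,-0.177,0.01],"angular":[0,0,-50],"grip":0.05},
    {"translation":[-0.288,-0.177,0.01],"angular":[0,0,-50],"grip":0.05},
    {"translation":[-0.288,-0.177,0.01],"angular":[0,0,-50],"grip":0.05},
    {"translation":[-0.288,-0.177,0.01],"angular":[0,0,-50],"grip":0.05},
    {"translation":[-0.288,-0.177,0.01],"angular":[0,0,-100],"grip":0.05},
    {"translation":[-0.288,-0.177,0.01],"angular":[0,0,-100],"grip":0.05},
    {"translation":[-0.288,-0.177,0.01],"angular":[0,0,-100],"grip":0.05},
    {"translation":[-0.288,-0.177,0.01],"angular":[0,0,-100],"grip":0.05},
    {"translation":[-0.288,-0.177,0.01],"angular":[0,0,-100],"grip":0.05},
    {"translation":[-0.288,-0.177,0.01],"angular":[0,0,-145],"grip":0.05},
    {"translation":[-0.288,-0.177,0.01],"angular":[0,0,-145],"grip":0.05},
    {"translation":[-0.288,-0.177,0.01],"angular":[0,0,-145],"grip":0.05},
    {"translation":[-0.288,-0.177,0.01],"angular":[0,0,-145],"grip":0.05},
    {"translation":[-0.288,-0.177,0.01],"angular":[0,0,-145],"grip":0.05},
    {"translation":[-0.288,-0.177,0.01],"angular":[0,0,-145],"grip":0.05},
    {"translation":[-0.288,-0.177,0.01],"angular":[0,0,-145],"grip":0.05},
    {"translation":[-0.288,-0.177,0.01],"angular":[0,0,-145],"grip":0.05},
    {"translation":[-0.288,-0.177,0.01],"angular":[0,0,-145],"grip":0.05},
    {"translation":[-0.288,-0.177,0.01],"angular":[0,0,-145],"grip":0.05},
  ],
)

```text
clock: 2.1
tcp_pos: [0.4403, 0.2606, 0.2211]
orientation: [3.141, 0.0, -1.052]
contact_force: [-0.5, 0.1, -0.1]
grip_width: 0.0497
grip_force: 0.0
```

Run:
```python
from h import *
rst();c,p,d=snap('wrist','w1')
cv2.imwrite('pics/w1b.png',cv2.resize(p[:,:,::-1],(800,600),interpolation=cv2.INTER_CUBIC))
```

```text
t 2.1 p [0.4403 0.2606 0.2211] rpy [ 1.7998e+02  1.0000e-02 -6.0300e+01] F [-0.5  0.1 -0.1] w 0.0497 gf 0.0 q [ 0.28 -0.17 -0.19  1.55  0.   -1.81]
```

View pics/w1b.png

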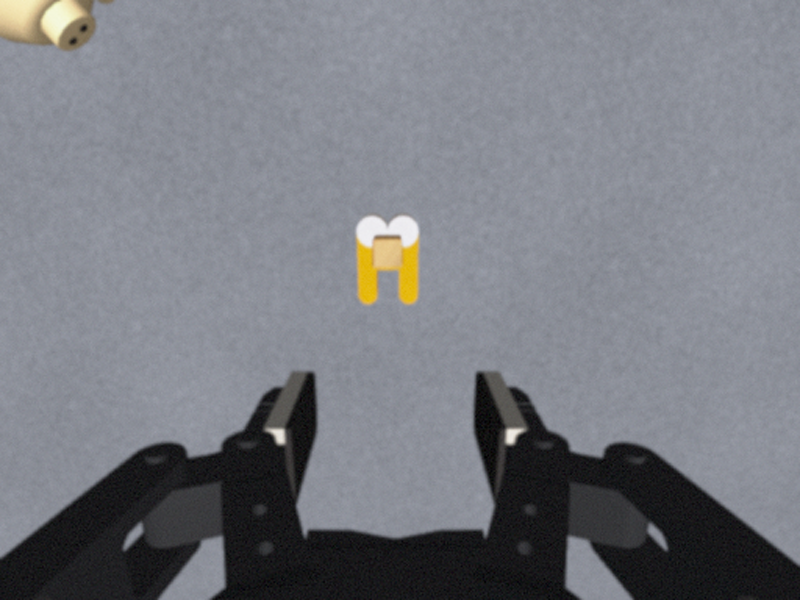

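The wrist view shows the yellow molar at (388,258), its knob top at (388,255), cusps up and roots down, almost square with the tool.

Run:
```python
from h import *
for n,box in(('w1',(210,310,350,425)),('top0',(365,412,205,256))):
    c,p,d=load(n);X=pts(c,d).reshape(384,512,3);s=.64
    r0,r1,c0,c1=[int(v*s) for v in box];Y=X[r0:r1,c0:c1].reshape(-1,3);t=np.median(Y[Y[:,2]<.006,2])
    k=Y[(Y[:,2]-t>.032)&(Y[:,2]-t<.045)];b=Y[(Y[:,2]-t>.010)&(Y[:,2]-t<.02)]
    r=cv2.minAreaRect((k[:,:2]*1000).astype(np.float32));rb=cv2.minAreaRect((b[:,:2]*1000).astype(np.float32))
    print(n,'table',t.round(4),'knob',k.mean(0).round(4),len(k),r,'body top',np.median(b[:,2]).round(4),rb)
# triangulate knob between two views by pixel rays
delta([0.44,0.26,0.22],R.from_euler('xyz',[np.pi,0,np.radians(-60)]))
```

```text
w1 table 0.0004 knob [0.4522 0.2507 0.0381] 355 ((452.2455749511719, 250.94261169433594), (19.3028621673584, 19.554452896118164), 29.539377212524414) body top 0.0165 ((446.91241455078125, 259.40118408203125), (43.97304916381836, 63.62360382080078), 30.212146759033203)
top0 table -0.0009 knob [0.4532 0.2511 0.0369] 64 ((452.70306396484375, 251.76695251464844), (19.5549373626709, 20.51258087158203), 26.106029510498047) body top 0.0153 ((449.0379333496094, 258.7274169921875), (44.45634460449219, 63.17911911010742), 30.992618560791016)
delta t [0.0003, 0.0006, 0.0011] rot [0.02, 0.01, -0.29] rows>= 0.03330980642676981
```

Run:
```python
from h import *
delta([0.4523,0.2508,0.019],R.from_euler('xyz',[np.pi,0,np.radians(-60)]))
```

```text
delta t [0.0144, -0.0056, 0.2021] rot [0.02, 0.01, -0.29] rows>= 4.054310133667763
```

Request:
drive_tool(
  deltas=[
    {"translation":[0.0144,-0.0056,0.05],"angular":[0,0,-0.3],"grip":0.05},
    {"translation":[0.0144,-0.0056,0.1],"angular":[0,0,-0.3],"grip":0.05},
    {"translation":[0.0144,-0.0056,0.15],"angular":[0,0,-0.3],"grip":0.05},
    {"translation":[0.0144,-0.0056,0.18],"angular":[0,0,-0.3],"grip":0.05},
    {"translation":[0.0144,-0.0056,0.202],"angular":[0,0,-0.3],"grip":0.05},
    {"translation":[0.0144,-0.0056,0.202],"angular":[0,0,-0.3],"grip":0.05},
    {"translation":[0.0144,-0.0056,0.202],"angular":[0,0,-0.3],"grip":0.0},
    {"translation":[0.0144,-0.0056,0.202],"angular":[0,0,-0.3],"grip":0.0},
    {"translation":[0.0144,-0.0056,0.202],"angular":[0,0,-0.3],"grip":0.0},
    {"translation":[0.0144,-0.0056,0.202],"angular":[0,0,-0.3],"grip":0.0},
    {"translation":[0.0144,-0.0056,0.202],"angular":[0,0,-0.3],"grip":0.0},
    {"translation":[0.0144,-0.0056,0.202],"angular":[0,0,-0.3],"grip":0.0},
  ],
)

```text
clock: 3.35
tcp_pos: [0.4541, 0.2513, 0.0215]
orientation: [-3.138, -0.001, -1.045]
contact_force: [-0.4, -0.3, 5.8]
grip_width: 0.0185
grip_force: 59.7
```

Run:
```python
from h import *
rst()
# rack estimate from the top view
c,p,d=load('top0');X=pts(c,d).reshape(384,512,3)
yaw0=np.radians(-172.3)
def fitplane(Y):
    A=np.c_[Y[:,:2],np.ones(len(Y))];w=np.ones(len(Y),bool)
    for _ in range(6):
        s=np.linalg.lstsq(A[w],Y[w,2],rcond=None)[0];w=abs(A@s-Y[:,2])<.003
    return s,w.sum()
# empty bay floor crop (toprack pix/5.9 + offset)
Y=X[150+215*10//59:150+330*10//59,225+260*10//59:225+385*10//59].reshape(-1,3)
s,n=fitplane(Y);nn=np.array([-s[0],-s[1],1]);nn/=np.linalg.norm(nn)
print('plane',s,n,'tilt',np.degrees(np.arccos(nn[2])),'az of downhill',np.degrees(np.arctan2(nn[1],nn[0])))
# knob tops: points 34..40mm above plane
h=(X.reshape(-1,3)-[0,0,s[2]])@nn
h=h.reshape(384,512);m=np.zeros_like(h,bool);m[150:240,225:360]=True
m&=(h>.031)&(h<.044)
n,l,st,ce=cv2.connectedComponentsWithStats(m.astype(np.uint8))
for i in range(1,n):
    if st[i,4]>20: print(st[i],X[l==i].mean(0).round(4),h[l==i].mean().round(4))
```

```text
t 3.35 p [0.4541 0.2513 0.0215] rpy [-1.798e+02 -5.000e-02 -5.985e+01] F [-0.4 -0.3  5.8] w 0.0185 gf 59.74580526351929 q [ 0.25 -0.07 -0.47  1.17  0.   -1.84]
plane [-0.69666156 -0.08078596  0.45976167] 369 tilt 35.043129688147225 az of downhill 6.614564957520148
[327 176  10  10  71] [ 0.6045 -0.2114  0.1011] 0.0372
[301 180   9   9  68] [ 0.5971 -0.148   0.1012] 0.0373
[248 188   9   9  68] [ 0.5818 -0.0214  0.101 ] 0.0367
```

```bash
cat >> h.py <<'E'
az=np.radians(6.8);dh=np.array([np.cos(az),np.sin(az),0]);a35=np.radians(35)
n_=np.sin(a35)*dh+[0,0,np.cos(a35)];bx=-np.cos(a35)*dh+[0,0,np.sin(a35)];by=np.cross(n_,bx)
Rp=R.from_matrix(np.c_[bx,-by,-n_])     # tool x uphill
Rm=R.from_matrix(np.c_[-bx,by,-n_])     # tool x downhill
g0=np.array([.5602,-.0240,.0699]);r0=np.array([.5829,-.2140,.070])
OY=g0+(r0-g0)/3;OB=g0+(r0-g0)*2/3
E
python3 - <<'E'
from h import *
delta([0.46,0.24,0.20],R.from_euler('xyz',[np.pi,0,np.radians(-60)]))
delta(OY+.1215*n_,Rp)
print(OY,OB,OY+.1215*n_,Rp.as_matrix().round(3))
E
```

```text
delta t [0.013, -0.0, -0.1785] rot [-0.2, -0.05, 0.15] rows>= 3.5791770074063365
delta t [0.3777, 0.0073, -0.1476] rot [-34.63, 22.82, 109.24] rows>= 13.602792231477485
[ 0.56776667 -0.08733333  0.06993333] [ 0.57533333 -0.15066667  0.06996667] [ 0.63696597 -0.07908182  0.16946031] [[-0.813 -0.118 -0.57 ]
 [-0.097  0.993 -0.068]
 [ 0.574 -0.    -0.819]]
```

Request:
drive_tool(
  deltas=[
    {"translation":[0,0,-0.05],"angular":[0,0,0],"grip":0.0},
    {"translation":[0,0,-0.1],"angular":[0,0,0],"grip":0.0},
    {"translation":[0,0,-0.15],"angular":[0,0,0],"grip":0.0},
    {"translation":[0.03,0,-0.19],"angular":[-2.5,1.7,8],"grip":0.0},
    {"translation":[0.07,0,-0.2],"angular":[-5,3.4,16],"grip":0.0},
    {"translation":[0.11,0,-0.2],"angular":[-7.5,5,24],"grip":0.0},
    {"translation":[0.15,0,-0.2],"angular":[-10,6.6,31.5],"grip":0.0},
    {"translation":[0.18,0,-0.2],"angular":[-12.4,8.2,39],"grip":0.0},
    {"translation":[0.21,0,-0.2],"angular":[-15,9.8,47],"grip":0.0},
    {"translation":[0.24,0,-0.2],"angular":[-17.4,11.4,55],"grip":0.0},
    {"translation":[0.27,0,-0.2],"angular":[-20,13,62.5],"grip":0.0},
    {"translation":[0.3,0,-0.2],"angular":[-22.3,14.7,70],"grip":0.0},
    {"translation":[0.33,0,-0.2],"angular":[-24.7,16.3,78],"grip":0.0},
    {"translation":[0.36,0.004,-0.19],"angular":[-27.2,18,86],"grip":0.0},
    {"translation":[0.378,0.007,-0.18],"angular":[-29.8,19.6,94],"grip":0.0},
    {"translation":[0.378,0.007,-0.16],"angular":[-32.2,21.2,101.6],"grip":0.0},
    {"translation":[0.378,0.007,-0.148],"angular":[-34.6,22.8,109.2],"grip":0.0},
    {"translation":[0.378,0.007,-0.148],"angular":[-34.6,22.8,109.2],"grip":0.0},
    {"translation":[0.378,0.007,-0.148],"angular":[-34.6,22.8,109.2],"grip":0.0},
    {"translation":[0.378,0.007,-0.148],"angular":[-34.6,22.8,109.2],"grip":0.0},
  ],
)

```text
clock: 5.35
tcp_pos: [0.6093, -0.0797, 0.1513]
orientation: [-3.13, -0.572, -3.018]
contact_force: [-0.1, 0.8, 0.7]
grip_width: 0.0184
grip_force: 59.5
```

Run:
```python
from h import *
rst();delta(OY+.1215*n_,Rp)
c,p,d=snap('wrist','w2')
cv2.imwrite('pics/w2b.png',cv2.resize(p[:,:,::-1],(800,600),interpolation=cv2.INTER_CUBIC))
```

```text
t 5.35 p [ 0.6093 -0.0797  0.1513] rpy [-179.32  -32.77 -172.95] F [-0.1  0.8  0.7] w 0.0184 gf 59.51888680458069 q [-0.24  1.    1.    2.11 -0.21 -0.31]
delta t [-0.0133, -0.0031, -0.0302] rot [-0.82, 2.23, 0.2] rows>= 0.6617934171723541
```

View pics/w2b.png

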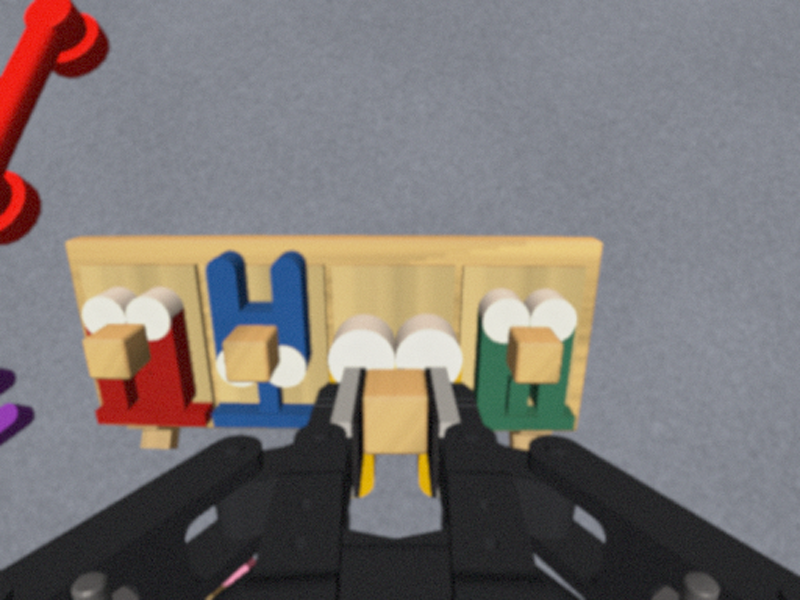

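The wrist view over the rack shows the held yellow molar at (395,400), crown uphill. Red is at (118,350), blue with its roots uphill at (252,350), the empty yellow bay is behind the hand and green is at (535,355). Joint 4 is at its limit (2.11), so I'll measure, then continue lower down where there is more room.

Run:
```python
from h import *
c,p,d=load('w2');X=pts(c,d).reshape(384,512,3)
def fit(Y):
    A=np.c_[Y[:,:2],np.ones(len(Y))];w=np.ones(len(Y),bool)
    for _ in range(8):
        s=np.linalg.lstsq(A[w],Y[w,2],rcond=None)[0];w=abs(A@s-Y[:,2])<.0025
    return s,w.sum()
B=lambda x0,x1,y0,y1:X[int(y0*.64):int(y1*.64),int(x0*.64):int(x1*.64)].reshape(-1,3)
Y=np.r_[B(332,458,268,310),B(470,580,268,285),B(90,195,268,285)]
s,k=fit(Y);nn=np.array([-s[0],-s[1],1]);nn/=np.linalg.norm(nn)
print(k,len(Y),'tilt',np.degrees(np.arccos(nn[2])),'az',np.degrees(np.arctan2(nn[1],nn[0])),'floor z at OY',s@[OY[0],OY[1],1])
h=(X-[0,0,s[2]])@nn;m=(h>.032)&(h<.042);m[:int(310*.64)]=0;m[int(395*.64):]=0;m[:,:int(70*.64)]=0
n,l,st,ce=cv2.connectedComponentsWithStats(m.astype(np.uint8));O=[]
for i in range(1,n):
    if st[i,4]>100: q=X[l==i];o=q.mean(0)-.038*nn;print(st[i],(ce[i]/.64).round(),o.round(4),h[l==i].mean().round(4));O.append(o)
```

```text
3609 3705 tilt 34.95186911046641 az 6.953229803395194 floor z at OY 0.07223910565327729
[ 53 214  35  28 833] [109. 356.] [ 0.5839 -0.2132  0.0707] 0.0372
[142 215  33  30 856] [247. 359.] [ 0.5768 -0.1505  0.0706] 0.0374
[328 216  32  29 853] [537. 359.] [ 0.5611 -0.0256  0.0709] 0.0374
```

```bash
sed -i 's/az=np.radians(6.8)/az=np.radians(6.9)/' h.py
cat >> h.py <<'E'
OY=np.array([.5682,-.0877,.0703]);OB=np.array([.5760,-.1508,.0703])
def bay(O): 
    s=state();v=s['tcp_pos']-O;A=R.from_euler('xyz',s['orientation']).as_matrix()
    print('bay xyz mm',[round(1000*float(v@e),1) for e in(bx,by,n_)],'tilt z',[round(float(np.degrees(np.arcsin(-A[:,2]@e))),2) for e in(bx,by)],'yaw',round(float(np.degrees(np.arcsin(A[:,0]@by))),2))
E
python3 - <<'E'
from h import *
bay(OY);delta(OY+.045*n_+.008*bx,Rp);delta(OY+.032*n_+.006*bx,Rp)
E
```

```text
bay xyz mm [12.1, -3.1, 90.4] tilt z [2.24, -0.76] yaw 0.1
delta t [-0.0024, -0.0025, 0.0456] rot [-0.76, 2.24, 0.09] rows>= 0.9139154509816464
delta t [-0.0039, -0.0023, 0.0586] rot [-0.76, 2.24, 0.09] rows>= 1.1761251049427566
```

Request:
drive_tool(
  deltas=[
    {"translation":[-0.001,-0.0025,0.015],"angular":[-0.8,2.2,0.1],"grip":0.0},
    {"translation":[-0.002,-0.0025,0.03],"angular":[-0.8,2.2,0.1],"grip":0.0},
    {"translation":[-0.002,-0.0025,0.045],"angular":[-0.8,2.2,0.1],"grip":0.0},
    {"translation":[-0.002,-0.0025,0.045],"angular":[-0.8,2.2,0.1],"grip":0.0},
    {"translation":[-0.002,-0.0025,0.045],"angular":[-0.8,2.2,0.1],"grip":0.0},
    {"translation":[-0.002,-0.0025,0.045],"angular":[-0.8,2.2,0.1],"grip":0.0},
  ],
)

```text
clock: 6.0
tcp_pos: [0.5869, -0.0857, 0.1114]
orientation: [3.141, -0.612, -3.024]
contact_force: [0.0, 0.1, -0.1]
grip_width: 0.0183
grip_force: 59.5
```

Run:
```python
from h import *
rst();bay(OY);delta(OY+.032*n_+.006*bx,Rp)
```

```text
t 6.0 p [ 0.5869 -0.0857  0.1114] rpy [ 179.97  -35.07 -173.27] F [ 0.   0.1 -0.1] w 0.0183 gf 59.51493322849274 q [-0.26  0.96  0.85  2.04 -0.21 -0.31]
bay xyz mm [8.1, 0.3, 44.5] tilt z [-0.07, 0.12] yaw -0.14
delta t [-0.0022, 0.0003, 0.0125] rot [0.12, -0.07, -0.14] rows>= 0.25376038771392356
```

Request:
drive_tool(
  deltas=[
    {"translation":[-0.001,0.0003,0.008],"angular":[0.1,0,-0.1],"grip":0.0},
    {"translation":[-0.002,0.0003,0.015],"angular":[0.1,0,-0.1],"grip":0.0},
    {"translation":[-0.002,0.0003,0.019],"angular":[0.1,0,-0.1],"grip":0.0},
    {"translation":[-0.002,0.0003,0.022],"angular":[0.1,0,-0.1],"grip":0.0},
    {"translation":[-0.002,0.0003,0.022],"angular":[0.1,0,-0.1],"grip":0.0},
    {"translation":[-0.002,0.0003,0.022],"angular":[0.1,0,-0.1],"grip":0.0},
  ],
)

```text
clock: 6.6
tcp_pos: [0.576, -0.0867, 0.0922]
orientation: [-3.141, -0.612, -3.022]
contact_force: [2.2, -0.1, 3.9]
grip_width: 0.0186
grip_force: 60.1
```

Run:
```python
from h import *
rst();bay(OY)
F=state()['contact_force'];print([round(float(F@e),1) for e in(bx,by,n_)])
```

```text
t 6.6 p [ 0.576  -0.0867  0.0922] rpy [-179.98  -35.06 -173.16] F [ 2.2 -0.1  3.9] w 0.0186 gf 60.1420533657074 q [-0.26  0.91  0.74  1.98 -0.22 -0.32]
bay xyz mm [6.2, -0.1, 22.5] tilt z [-0.06, 0.02] yaw -0.05
[0.4, 0.4, 4.4]
```

Request:
drive_tool(
  deltas=[
    {"translation":[-0.002,0,0],"angular":[0,0,0],"grip":0.0},
    {"translation":[-0.004,0,0],"angular":[0,0,0],"grip":0.0},
    {"translation":[-0.006,0,0],"angular":[0,0,0],"grip":0.0},
    {"translation":[-0.007,0,0],"angular":[0,0,0],"grip":0.0},
    {"translation":[-0.007,0,0],"angular":[0,0,0],"grip":0.0},
  ],
)

```text
clock: 7.1
tcp_pos: [0.5804, -0.0862, 0.0892]
orientation: [-3.141, -0.615, -3.022]
contact_force: [-5.1, 0.8, 13.0]
grip_width: 0.0184
grip_force: 60.5
```

Run:
```python
from h import *
rst();bay(OY)
F=state()['contact_force'];print([round(float(F@e),1) for e in(bx,by,n_)])
```

```text
t 7.1 p [ 0.5804 -0.0862  0.0892] rpy [-179.99  -35.26 -173.14] F [-5.1  0.8 13. ] w 0.0184 gf 60.48843741416931 q [-0.26  0.94  0.77  1.99 -0.21 -0.31]
bay xyz mm [0.8, -0.0, 22.6] tilt z [-0.26, 0.01] yaw -0.03
[11.5, -1.4, 7.8]
```

Request:
drive_tool(
  deltas=[
    {"translation":[-0.001,0,0],"angular":[0,0,0],"grip":0.0},
    {"translation":[-0.001,0,0],"angular":[0,0,0],"grip":0.0},
    {"translation":[0.0003,0,0],"angular":[0,0,0],"grip":0.0},
    {"translation":[0.0003,0,0],"angular":[0,0,0],"grip":0.04},
    {"translation":[0.0003,0,0],"angular":[0,0,0],"grip":0.04},
    {"translation":[0.0003,0,0],"angular":[0,0,0],"grip":0.04},
    {"translation":[0.0003,0,-0.01],"angular":[0,0,0],"grip":0.04},
    {"translation":[0.0003,0,-0.025],"angular":[0,0,0],"grip":0.04},
    {"translation":[0.0003,0,-0.04],"angular":[0,0,0],"grip":0.04},
    {"translation":[0.0003,0,-0.04],"angular":[0,0,0],"grip":0.04},
    {"translation":[0.0003,0,-0.04],"angular":[0,0,0],"grip":0.04},
  ],
)

```text
clock: 8.2
tcp_pos: [0.6037, -0.0832, 0.1196]
orientation: [3.141, -0.613, -3.022]
contact_force: [-0.4, 0.9, -0.3]
grip_width: 0.0402
grip_force: 0.0
```

Run:
```python
from h import *
rst();bay(OY);bay(OB);print(state()['contact_force'].round(1))
c,p,d=snap('wrist','w3')
cv2.imwrite('pics/w3b.png',cv2.resize(p[:,:,::-1],(800,600),interpolation=cv2.INTER_CUBIC))
delta(OB+.060*n_,Rp)
```

```text
t 8.2 p [ 0.6037 -0.0832  0.1196] rpy [ 179.97  -35.15 -173.13] F [-0.4  0.9 -0.3] w 0.0402 gf 0.0 q [-0.25  1.05  1.01  2.11 -0.21 -0.3 ]
bay xyz mm [-1.1, -0.2, 60.9] tilt z [-0.15, 0.05] yaw -0.03
bay xyz mm [-0.9, -63.8, 60.8] tilt z [-0.15, 0.05] yaw -0.03
[-0.4  0.9 -0.3]
delta t [0.0007, -0.0639, 0.0004] rot [0.07, -0.2, -0.02] rows>= 1.277412857211151
```

View pics/w3b.png

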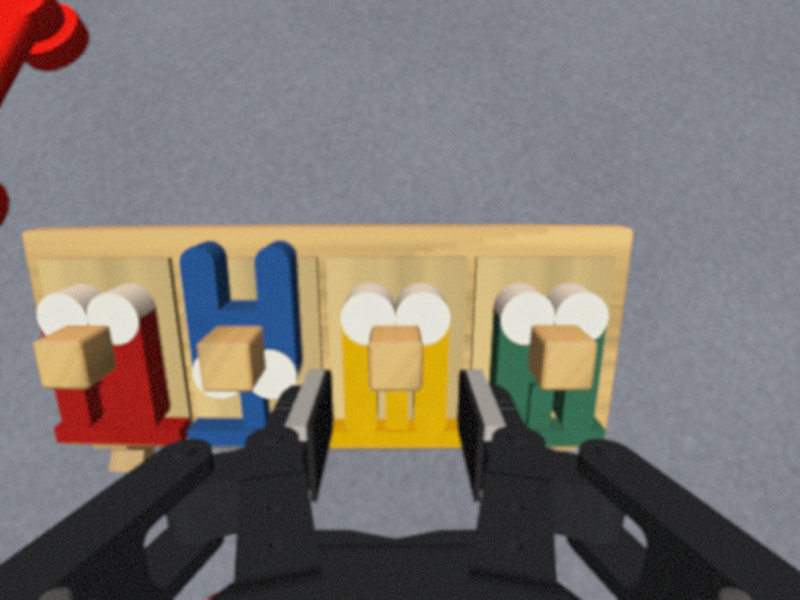

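The yellow molar is seated: knob at (396,357), roots astride the tongue on the ledge, level with green and red. Blue's knob is at (231,357). Measuring its pose next.

Run:
```python
from h import *
c,p,d=load('w3');X=pts(c,d).reshape(384,512,3)
def loc(O):
    V=X-O;return np.stack([V@bx,V@by,V@n_],-1)
L=loc(OB)
for nm,O in(('blue',OB),('yellow',OY)):
    L=loc(O);m=(abs(L[...,1])<.027)&(abs(L[...,0])<.05)
    k=L[m&(L[...,2]>.0355)&(L[...,2]<.042)&(abs(L[...,1])<.016)&(abs(L[...,0])<.02)]
    b=L[m&(L[...,2]>.0135)&(L[...,2]<.0195)&(abs(L[...,1])<.026)]
    print(nm,'knob',np.median(k,0).round(4),(k.mean(0)).round(4),cv2.minAreaRect((k[:,:2]*1000).astype(np.float32)))
    print('  body',b.min(0).round(4),b.max(0).round(4),cv2.minAreaRect((b[:,:2]*1000).astype(np.float32)), 'slopes',np.linalg.lstsq(np.c_[b[:,:2],np.ones(len(b))],b[:,2],rcond=None)[0].round(4))
```

```text
blue knob [-0.0009 -0.0003  0.0391] [-0.001  -0.0002  0.039 ] ((-1.7239141464233398, 0.34123897552490234), (20.068635940551758, 21.13174819946289), 87.08477783203125)
  body [-0.05   -0.0212  0.0135] [0.04   0.0257 0.0195] ((-5.155616760253906, 1.5230960845947266), (45.706993103027344, 90.72698211669922), 88.190673828125) slopes [ 0.0022 -0.0054  0.0172]
yellow knob [-0.0001  0.0009  0.0392] [-0.0004  0.0011  0.0391] ((-1.158125877380371, 0.9553022384643555), (19.56717300415039, 20.374553680419922), 89.05400085449219)
  body [-0.05   -0.0256  0.0135] [0.0216 0.026  0.0195] ((-14.212249755859375, 0.07143402099609375), (51.56889343261719, 71.55941772460938), 89.83753204345703) slopes [0.0257 0.0014 0.0176]
```

Request:
drive_tool(
  deltas=[
    {"translation":[0.0003,-0.022,0],"angular":[0,-0.2,0],"grip":0.04},
    {"translation":[0.0003,-0.044,0],"angular":[0,-0.2,0],"grip":0.04},
    {"translation":[0.0003,-0.0637,0],"angular":[0,-0.2,0],"grip":0.04},
    {"translation":[0.0003,-0.0637,0.012],"angular":[0,-0.2,0],"grip":0.04},
    {"translation":[0.0003,-0.0637,0.025],"angular":[0,-0.2,0],"grip":0.04},
    {"translation":[0.0003,-0.0637,0.034],"angular":[0,-0.2,0],"grip":0.04},
    {"translation":[0.0003,-0.0637,0.0385],"angular":[0,-0.2,0],"grip":0.04},
    {"translation":[0.0003,-0.0637,0.0385],"angular":[0,-0.2,0],"grip":0.04},
    {"translation":[0.0003,-0.0637,0.0385],"angular":[0,-0.2,0],"grip":0.0},
    {"translation":[0.0003,-0.0637,0.0385],"angular":[0,-0.2,0],"grip":0.0},
    {"translation":[0.0003,-0.0637,0.0385],"angular":[0,-0.2,0],"grip":0.0},
    {"translation":[0.0003,-0.0637,0.0385],"angular":[0,-0.2,0],"grip":0.0},
    {"translation":[0.0003,-0.0637,0.0385],"angular":[0,-0.2,0],"grip":0.0},
  ],
)

```text
clock: 9.55
tcp_pos: [0.5894, -0.1492, 0.0895]
orientation: [-3.141, -0.609, -3.022]
contact_force: [0.3, -0.2, 5.5]
grip_width: 0.0185
grip_force: 59.3
```

Run:
```python
from h import *
rst();bay(OB);F=state()['contact_force'];print([round(float(F@e),1) for e in(bx,by,n_)])
delta(OB+.0225*n_,Rm)
```

```text
t 9.55 p [ 0.5894 -0.1492  0.0895] rpy [-179.98  -34.89 -173.15] F [ 0.3 -0.2  5.5] w 0.0185 gf 59.27647054195404 q [-0.34  1.    0.87  2.01 -0.25 -0.38]
bay xyz mm [-0.1, -0.0, 23.5] tilt z [0.11, 0.01] yaw -0.04
[3.0, 0.2, 4.7]
delta t [0.0001, -0.0, 0.001] rot [0.18, -0.02, 179.96] rows>= 20.94975965832437
```

Request:
drive_tool(
  deltas=[
    {"translation":[0,0,-0.01],"angular":[0,0,0],"grip":0.0},
    {"translation":[0,0,-0.02],"angular":[0,0,0],"grip":0.0},
    {"translation":[0,0,-0.03],"angular":[0,0,0],"grip":0.0},
    {"translation":[0,0,-0.032],"angular":[0,0,8],"grip":0.0},
    {"translation":[0,0,-0.032],"angular":[0,0,16],"grip":0.0},
    {"translation":[0,0,-0.032],"angular":[0,0,24],"grip":0.0},
    {"translation":[0,0,-0.032],"angular":[0,0,32],"grip":0.0},
    {"translation":[0,0,-0.032],"angular":[0,0,40],"grip":0.0},
    {"translation":[0,0,-0.032],"angular":[0,0,48],"grip":0.0},
    {"translation":[0,0,-0.032],"angular":[0,0,56],"grip":0.0},
    {"translation":[0,0,-0.032],"angular":[0,0,64],"grip":0.0},
    {"translation":[0,0,-0.032],"angular":[0,0,72],"grip":0.0},
    {"translation":[0,0,-0.032],"angular":[0,0,80],"grip":0.0},
    {"translation":[0,0,-0.032],"angular":[0,0,88],"grip":0.0},
    {"translation":[0,0,-0.032],"angular":[0,0,96],"grip":0.0},
    {"translation":[0,0,-0.032],"angular":[0,0,104],"grip":0.0},
    {"translation":[0,0,-0.032],"angular":[0,0,112],"grip":0.0},
    {"translation":[0,0,-0.032],"angular":[0,0,120],"grip":0.0},
    {"translation":[0,0,-0.032],"angular":[0,0,120],"grip":0.0},
  ],
)

```text
clock: 11.45
tcp_pos: [0.607, -0.1469, 0.1145]
orientation: [-2.598, 0.291, 1.246]
contact_force: [-0.6, -0.3, -0.5]
grip_width: 0.0184
grip_force: 58.9
```

Run:
```python
from h import *
rst();bay(OB)
delta(OB+.055*n_+.006*bx,Rm)
```

```text
t 11.45 p [ 0.607  -0.1469  0.1145] rpy [-148.88   16.67   71.41] F [-0.6 -0.3 -0.5] w 0.0184 gf 58.89956474304199 q [-0.33  1.11  1.08  2.11 -0.25  1.72]
bay xyz mm [-0.2, -0.2, 54.1] tilt z [0.1, 0.04] yaw -59.85
delta t [-0.0033, -0.0053, -0.0009] rot [0.01, -0.11, 59.85] rows>= 6.967035497289522
```

Request:
drive_tool(
  deltas=[
    {"translation":[-0.003,-0.0053,0.002],"angular":[0,0,8],"grip":0.0},
    {"translation":[-0.003,-0.0053,0.002],"angular":[0,0,16],"grip":0.0},
    {"translation":[-0.003,-0.0053,0.002],"angular":[0,0,24],"grip":0.0},
    {"translation":[-0.003,-0.0053,0.002],"angular":[0,0,32],"grip":0.0},
    {"translation":[-0.003,-0.0053,0.002],"angular":[0,0,40],"grip":0.0},
    {"translation":[-0.003,-0.0053,0.002],"angular":[0,0,48],"grip":0.0},
    {"translation":[-0.003,-0.0053,0.002],"angular":[0,0,56],"grip":0.0},
    {"translation":[-0.003,-0.0053,0.005],"angular":[0,0,59.9],"grip":0.0},
    {"translation":[-0.003,-0.0053,0.01],"angular":[0,0,59.9],"grip":0.0},
    {"translation":[-0.003,-0.0053,0.01],"angular":[0,0,59.9],"grip":0.0},
  ],
)

```text
clock: 12.45
tcp_pos: [0.596, -0.1481, 0.1096]
orientation: [-3.137, 0.61, 0.127]
contact_force: [-1.2, 0.5, -0.4]
grip_width: 0.0186
grip_force: 58.9
```

Run:
```python
from h import *
rst();bay(OB)
delta(OB+.0235*n_+.006*bx+.0003*by,Rm)
```

```text
t 12.45 p [ 0.596  -0.1481  0.1096] rpy [-179.74   34.94    7.26] F [-1.2  0.5 -0.4] w 0.0186 gf 58.90123128890991 q [-0.33  1.03  0.96  2.06 -0.25  2.76]
bay xyz mm [6.0, -0.3, 43.8] tilt z [0.06, 0.06] yaw -0.3
delta t [0.0, 0.0006, 0.0203] rot [-0.06, -0.06, 0.3] rows>= 0.4056636548970144
```

Request:
drive_tool(
  deltas=[
    {"translation":[0,0.0006,0.008],"angular":[0,0,0.3],"grip":0.0},
    {"translation":[0,0.0006,0.014],"angular":[0,0,0.3],"grip":0.0},
    {"translation":[0,0.0006,0.018],"angular":[0,0,0.3],"grip":0.0},
    {"translation":[0,0.0006,0.0205],"angular":[0,0,0.3],"grip":0.0},
    {"translation":[0,0.0006,0.0205],"angular":[0,0,0.3],"grip":0.0},
  ],
)

```text
clock: 12.95
tcp_pos: [0.5846, -0.1501, 0.0934]
orientation: [3.14, 0.609, 0.117]
contact_force: [0.0, -0.0, -0.2]
grip_width: 0.0184
grip_force: 58.9
```

Run:
```python
from h import *
rst();bay(OB);F=state()['contact_force'];print([round(float(F@e),1) for e in(bx,by,n_)])
```

```text
t 12.95 p [ 0.5846 -0.1501  0.0934] rpy [179.91  34.91   6.68] F [ 0.  -0.  -0.2] w 0.0184 gf 58.904664516448975 q [-0.34  0.97  0.84  2.   -0.26  2.76]
bay xyz mm [6.2, 0.4, 23.9] tilt z [0.09, 0.04] yaw 0.18
[-0.1, 0.0, -0.1]
```

No contact yet, so I'll lower it a little more and then slide it downhill.

Request:
drive_tool(
  deltas=[
    {"translation":[0,0,0.001],"angular":[0,0,0],"grip":0.0},
    {"translation":[0,0,0.0015],"angular":[0,0,0],"grip":0.0},
    {"translation":[0.002,0,0.0015],"angular":[0,0,0],"grip":0.0},
    {"translation":[0.004,0,0.0015],"angular":[0,0,0],"grip":0.0},
    {"translation":[0.006,0,0.0015],"angular":[0,0,0],"grip":0.0},
    {"translation":[0.0068,0,0.0015],"angular":[0,0,0],"grip":0.0},
    {"translation":[0.0068,0,0.0015],"angular":[0,0,0],"grip":0.0},
  ],
)

```text
clock: 13.65
tcp_pos: [0.5897, -0.1497, 0.0893]
orientation: [3.139, 0.608, 0.115]
contact_force: [1.5, 0.3, 7.1]
grip_width: 0.0182
grip_force: 59.8
```

Run:
```python
from h import *
rst();bay(OB);F=state()['contact_force'];print([round(float(F@e),1) for e in(bx,by,n_)])
```

```text
t 13.65 p [ 0.5897 -0.1497  0.0893] rpy [179.83  34.86   6.61] F [1.5 0.3 7.1] w 0.0182 gf 59.80116605758667 q [-0.34  1.    0.87  2.01 -0.25  2.76]
bay xyz mm [-0.3, 0.6, 23.5] tilt z [0.14, -0.0] yaw 0.24
[2.8, -0.1, 6.7]
```

Request:
drive_tool(
  deltas=[
    {"translation":[0.001,-0.0003,0],"angular":[0,0,0],"grip":0.0},
    {"translation":[0.002,-0.0003,0],"angular":[0,0,0],"grip":0.0},
    {"translation":[0.002,-0.0003,0],"angular":[0,0,0],"grip":0.0},
  ],
)

```text
clock: 13.95
tcp_pos: [0.5913, -0.1493, 0.0882]
orientation: [3.138, 0.608, 0.115]
contact_force: [1.6, 0.2, 8.0]
grip_width: 0.0184
grip_force: 59.8
```

Run:
```python
from h import *
rst();bay(OB);F=state()['contact_force'];print([round(float(F@e),1) for e in(bx,by,n_)])
```

```text
t 13.95 p [ 0.5913 -0.1493  0.0882] rpy [179.82  34.86   6.61] F [1.6 0.2 8. ] w 0.0184 gf 59.78842556476593 q [-0.33  1.01  0.88  2.01 -0.25  2.76]
bay xyz mm [-2.3, 0.3, 23.5] tilt z [0.14, -0.01] yaw 0.24
[3.3, -0.0, 7.5]
```

Request:
drive_tool(
  deltas=[
    {"translation":[0.001,0,0],"angular":[0,0,0],"grip":0.0},
    {"translation":[0.002,0,0],"angular":[0,0,0],"grip":0.0},
    {"translation":[0.002,0,0],"angular":[0,0,0],"grip":0.0},
  ],
)

```text
clock: 14.25
tcp_pos: [0.5924, -0.1491, 0.0874]
orientation: [3.139, 0.61, 0.116]
contact_force: [-1.2, -0.4, 9.3]
grip_width: 0.0184
grip_force: 59.8
```

Run:
```python
from h import *
rst();bay(OB);F=state()['contact_force'];print([round(float(F@e),1) for e in(bx,by,n_)])
```

```text
t 14.25 p [ 0.5924 -0.1491  0.0874] rpy [179.84  34.94   6.62] F [-1.2 -0.4  9.3] w 0.0184 gf 59.78742778301239 q [-0.33  1.01  0.89  2.01 -0.25  2.76]
bay xyz mm [-3.7, 0.3, 23.5] tilt z [0.06, -0.0] yaw 0.23
[6.3, 0.3, 6.9]
```

Request:
drive_tool(
  deltas=[
    {"translation":[0.001,0,0],"angular":[0,0,0],"grip":0.0},
    {"translation":[0.0012,0,0],"angular":[0,0,0],"grip":0.0},
    {"translation":[0.0002,0,0],"angular":[0,0,0],"grip":0.0},
    {"translation":[0.0002,0,0],"angular":[0,0,0],"grip":0.04},
    {"translation":[0.0002,0,0],"angular":[0,0,0],"grip":0.04},
    {"translation":[0.0002,0,0],"angular":[0,0,0],"grip":0.04},
    {"translation":[0.0002,0,-0.01],"angular":[0,0,0],"grip":0.04},
    {"translation":[0.0002,0,-0.025],"angular":[0,0,0],"grip":0.04},
    {"translation":[0.0002,0,-0.035],"angular":[0,0,0],"grip":0.04},
    {"translation":[-0.05,0,-0.06],"angular":[0,-8,0],"grip":0.04},
    {"translation":[-0.1,0,-0.09],"angular":[0,-16,0],"grip":0.04},
    {"translation":[-0.15,0,-0.1],"angular":[0,-24,0],"grip":0.04},
    {"translation":[-0.18,0,-0.1],"angular":[0,-24,0],"grip":0.04},
    {"translation":[-0.18,0,-0.1],"angular":[0,-24,0],"grip":0.04},
  ],
)

```text
clock: 15.65
tcp_pos: [0.4117, -0.1666, 0.145]
orientation: [3.107, 0.947, 0.116]
contact_force: [0.1, 0.7, 0.1]
grip_width: 0.0398
grip_force: 0.0
```

Run:
```python
from h import *
rst()
c,p,d=snap('wrist','w4');snap('top','top4')
cv2.imwrite('pics/w4b.png',cv2.resize(p[:,:,::-1],(800,600),interpolation=cv2.INTER_CUBIC))
```

```text
t 15.65 p [ 0.4117 -0.1666  0.145 ] rpy [178.01  54.26   6.66] F [0.1 0.7 0.1] w 0.0398 gf 0.0 q [-0.39  0.73  0.4   2.11 -0.44  2.82]
```

View pics/w4b.png

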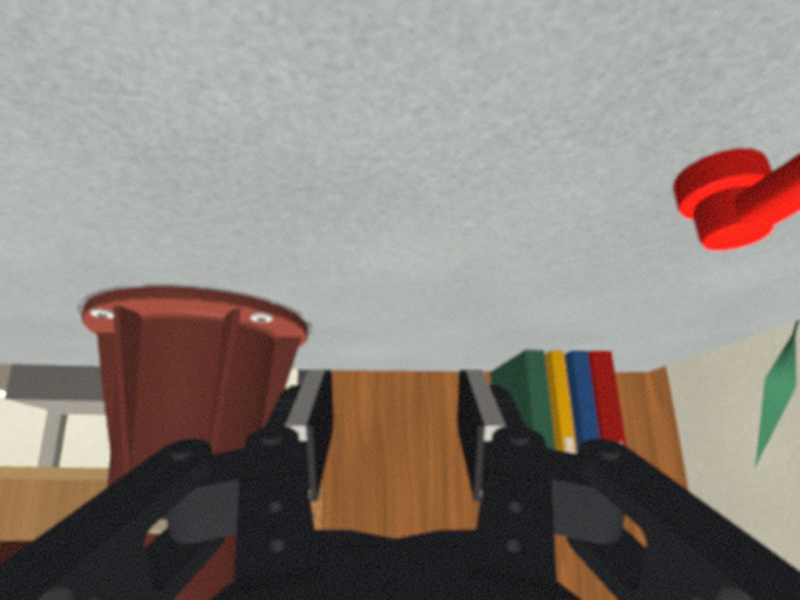

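That turn went the wrong way, so the wrist camera looks at the base. Nothing was touched. I'll check with the top camera.

Run:
```python
from h import *
for t in('top0','top4'):
    c,p,d=load(t);X=pts(c,d).reshape(384,512,3)
    OG=OY+np.array([-.0078,.0631,0]);OR=OB+np.array([.0078,-.0631,0])
    for nm,O in(('g',OG),('y',OY),('b',OB),('r',OR)):
        V=X-O;L=np.stack([V@bx,V@by,V@n_],-1);m=(abs(L[...,0])<.02)&(abs(L[...,1])<.02)&(L[...,2]>.032)&(L[...,2]<.043)
        print(t,nm,m.sum(),(np.c_[L[m]].mean(0)*1000).round(1) if m.sum() else '')
cv2.imwrite('pics/top4b.png',cv2.resize(p[150:240,225:360,::-1],None,fx=5.9,fy=5.9,interpolation=cv2.INTER_CUBIC))
delta([0.52,-.12,.26],R.from_euler('xyz',[np.pi,0,0.12]))
```

```text
top0 g 68 [-0.1 -0.7 37.6]
top0 y 0 
top0 b 66 [ 0.  -0.3 37.7]
top0 r 70 [ 0.5 -0.  37.3]
top4 g 0 
top4 y 0 
top4 b 0 
top4 r 0 
delta t [-0.0292, -0.0285, -0.1619] rot [1.54, 54.46, 0.72] rows>= 6.343087307270863
```

View pics/top4b.png

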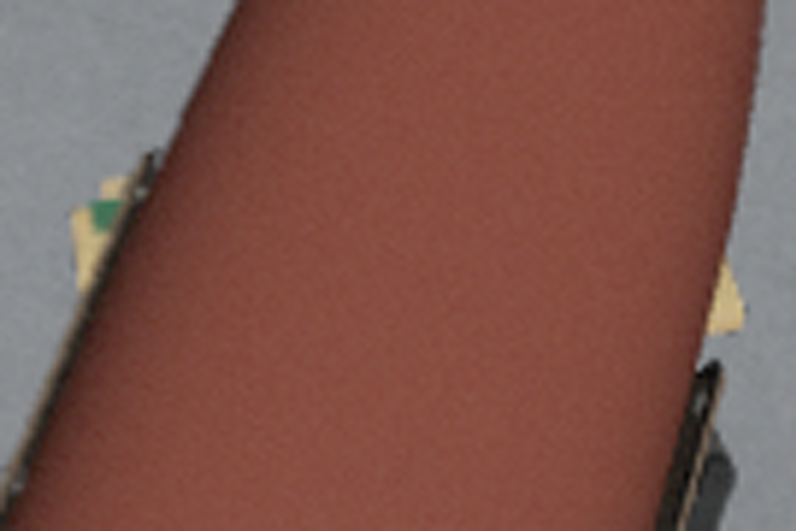

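Request:
drive_tool(
  deltas=[
    {"translation":[0.01,0,-0.04],"angular":[0,0,0],"grip":0.04},
    {"translation":[0.01,-0.01,-0.08],"angular":[0,7,0],"grip":0.04},
    {"translation":[0,-0.02,-0.12],"angular":[0,15,0],"grip":0.04},
    {"translation":[-0.015,-0.0285,-0.15],"angular":[0,23,0],"grip":0.04},
    {"translation":[-0.029,-0.0285,-0.162],"angular":[0,31,0],"grip":0.04},
    {"translation":[-0.029,-0.0285,-0.162],"angular":[0,39,0],"grip":0.04},
    {"translation":[-0.029,-0.0285,-0.162],"angular":[1,47,0.5],"grip":0.04},
    {"translation":[-0.029,-0.0285,-0.162],"angular":[1.5,54.4,0.7],"grip":0.04},
    {"translation":[-0.029,-0.0285,-0.162],"angular":[1.5,54.4,0.7],"grip":0.04},
    {"translation":[-0.029,-0.0285,-0.162],"angular":[1.5,54.4,0.7],"grip":0.04},
    {"translation":[-0.029,-0.0285,-0.162],"angular":[1.5,54.4,0.7],"grip":0.04},
  ],
)

```text
clock: 16.85
tcp_pos: [0.5225, -0.1199, 0.2628]
orientation: [3.138, -0.004, 0.122]
contact_force: [0.4, 0.1, 0.1]
grip_width: 0.0403
grip_force: 0.0
```

Run:
```python
from h import *
rst()
c,p,d=snap('wrist','w5');cv2.imwrite('pics/w5b.png',cv2.resize(p[:,:,::-1],(800,600),interpolation=cv2.INTER_CUBIC))
X=pts(c,d).reshape(384,512,3)
OG=OY+np.array([-.0078,.0631,0]);OR=OB+np.array([.0078,-.0631,0])
for nm,O in(('g',OG),('y',OY),('b',OB),('r',OR)):
    V=X-O;L=np.stack([V@bx,V@by,V@n_],-1);m=(abs(L[...,0])<.018)&(abs(L[...,1])<.018)&(L[...,2]>.035)&(L[...,2]<.042)
    k=(L[m][:,:2]*1000).astype(np.float32);print(nm,m.sum(),(L[m].mean(0)*1000).round(1),cv2.minAreaRect(k))
    m=(abs(L[...,1])<.024)&(L[...,0]>.0)&(L[...,0]<.045)&(L[...,2]>.012)&(L[...,2]<.02);b=L[m]*1000
    print('   crown: xmax',np.percentile(b[:,0],98).round(1),'y',np.percentile(b[:,1],[2,98]).round(1),'z',np.median(b[:,2]).round(1))
```

```text
t 16.85 p [ 0.5225 -0.1199  0.2628] rpy [179.79  -0.26   7.  ] F [0.4 0.1 0.1] w 0.0403 gf 0.0 q [-0.47 -0.09 -0.04  1.61 -0.    2.55]
g 405 [-0.1  1.1 38.9] ((-1.5184736251831055, 0.5279912948608398), (20.170391082763672, 20.412389755249023), 88.34852600097656)
   crown: xmax 21.4 y [-20.4  22.4] z 17.9
y 407 [ 0.3  1.1 38.9] ((-0.8960638046264648, 0.850621223449707), (20.148155212402344, 20.17055892944336), 88.44699096679688)
   crown: xmax 21.6 y [-20.   21.8] z 17.7
b 409 [ 0.2  1.4 38.9] ((-0.5984334945678711, 1.7810344696044922), (20.388858795166016, 19.532800674438477), 89.85887908935547)
   crown: xmax 21.8 y [-19.3  22.5] z 17.6
r 381 [ 0.3  0.3 38.6] ((-0.5707149505615234, 0.6589870452880859), (19.28474235534668, 19.667198181152344), 89.8678207397461)
   crown: xmax 21.4 y [-20.3  21.5] z 17.6
```

View pics/w5b.png

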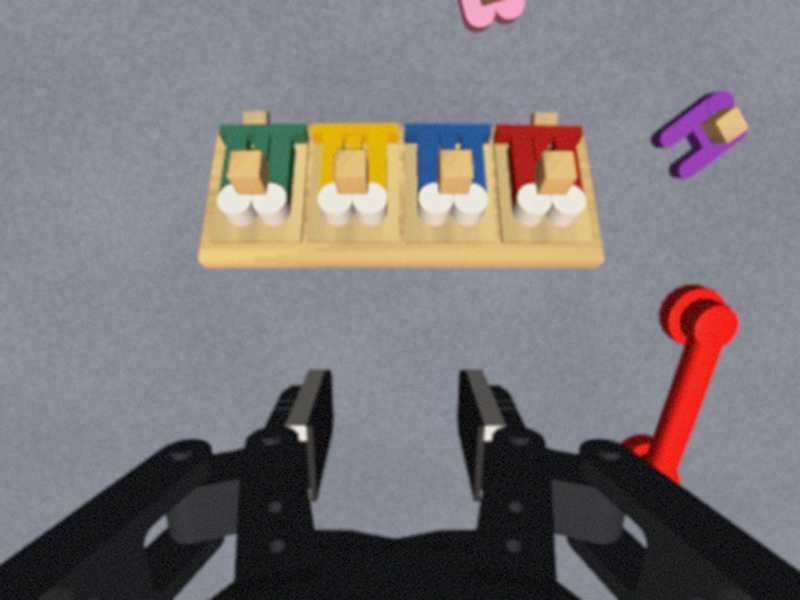

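All four molars stand in line: knobs at (247,172), (351,171), (456,171) and (557,171), crowns uphill. They agree within about 1 mm of each other in bay coordinates, and the robot touches nothing.

```bash
python3 -c "
from rig import *
print(job_done())"
```

```text
the job is handed in; nothing more can be done
None
```

The job is handed in at about 17 s: the blue molar is turned round and the yellow one fetched, and in the last wrist-camera check both sat flat in their own bays with crowns uphill, about 1 mm from lining up with green and red; the hand-in call returned no verdict.

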